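# Load a spindle into the run-out stand and clamp it with the ratchet knob

### The arm

A 6-joint arm with a two-finger parallel gripper is mounted at the origin on a cart in front of the work surface, level with it; the furniture and walls round the work are solid. World frame = base frame: x ahead of the robot, y to its left, z up, the work surface at z = 0. Lengths are in m, angles in rad, forces in N, time in s.
With the tool pointing down it reaches from about 0.35 to 0.875 m from the base axis. Payload 4.2 kg.
Tool frame: the origin (TCP) lies at the very end of the fingers, on their centre line; the grasp point (between the pads) lies 19 mm behind it; z points along the fingers, y is the line along which they close (so a half turn about z gives the same grasp; the last joint's range is limited). The gripper opens to 87 mm and grips with 3 to 60 N. Pads are 19 mm wide; open, the fingers measure 117 mm over their backs; the gripper's body (75 mm by 190 mm) begins 51 mm behind the grasp point.
Start: joints at [1.396, 0.385, 0.008, 0, -1.194, -0.259], TCP at [0.263, 0.567, 0.223] pointing down, gripper open.
Joint ranges: [-3.14, 3.14], [-1.21, 2.06], [-1.07, 1.41], [-3.16, 2.05], [-2.99, -0.16], [-3.1, 3.1]. Speed limits (rad/s): [2.79, 2.79, 3.14, 3.14, 3.14, 3.14].

### API

Orientations are given as a unit quaternion [w, x, y, z].
In Python, from rig import * gives the robot as it stands. Calls block until the motion is done:
- movep(position, orientation): joint-space move of the TCP to a pose.
- servo_line(position, ori=None, max_speed=0.15, stop_force=None): straight line of the TCP; ori=None keeps the orientation; max_speed is the mean speed in m/s. With stop_force (N) it stops when the force on the tool has changed by that much, and returns True; else False.
- move_joints(angles): joint-space move.
- move_gripper(opening, f_grip=None): opening from 0.0 (shut) to 1.0 (fully open); f_grip is the grip in N (None keeps the last); returns when the fingers have stopped.
- hold(seconds).
- ik(position, orientation): joint angles nearest the present ones, or None.
- state(): the state.
- snapshot(name): name is "scene" or "top" or "wrist"; returns (picture, depth): 400x640x3 uint8, red, green, blue; 400x640 float32, m along the optical axis (not along the pixel's ray), 0 where there is no reading.
- camera_model(name): a dict with "camera_matrix" (3x3 intrinsics, pixels), "position" and "attitude" of the camera in the world. Camera axes: x right, y up, looking along -z (the intrinsics and any distortion apply to the point x, -y, -z); pixel columns grow to the right and rows downward; lengths in m; the calibration is good to about 2 mm. A picture is of the moment at which its call begins: read the wrist's pose just before it. camera_model takes no time and is no camera call; for the wrist camera it gives the pose at the moment of the call.
A pose or a line that the arm cannot do raises IKError and nothing moves.
- hand_in(): hands the job in; it is judged then, once.
The state is a dict: "t": time; "q": joint angles; "qvel": joint speeds; "effort": joint torques, N m; "ee_pos": TCP position; "eef_rot": TCP orientation; "force": force on the tool from outside, world axes, zero at the start; "wrist_torque": the same for the moment, N m; "width": opening from 0.0 (shut) to 1.0 (fully open); "gripper_force": force on a finger pad.
Only numpy, scipy, OpenCV 4.12 (cv2) and the standard library are available. Lean on these libraries where they do the work, as an engineer would, in place of code of your own. Each camera call takes 0.05 s, during which the arm holds its last target. There are 200 camera calls.

### The job

Take the long spindle (blue band) out of the white rack and load it into the blue run-out stand: the arm overhangs the brass bush, so put the foot in at a tilt and then straighten the spindle under the quill until it stands fully home and upright. Then turn the black ratchet knob clockwise until the quill presses on the spindle and the knob slips, and stop there (well within half a turn of slipping). Leave the other two spindles in the rack and everything else on the bench where it is.

Things in the scene. Friction and masses are not known exactly. Their poses are not given: they have to be found in the camera images.
- spindle_long_mid (a point): The spindle to load: steel, blue band near its threaded top. 165 mm long, 18 mm diameter (plain from 2.5 to 131 mm above the foot, then 17 mm thread), 0.2 to 0.4 kg. Starts upright, foot down, in one of the rack's three holes (which one varies). Point on its axis, half-way up (82.5 mm from either end, near its centre of mass); z points along the axis to the top.
- spindle_long_foot (a point): Centre of the long spindle's flat foot face (foot edge chamfered 2.5 mm); same axes as the mid point.
- spindle_medium_mid (a point): Middle spindle: steel, yellow band, 140 mm long, 18 mm diameter, upright in the rack; stays there. Point half-way up its axis.
- spindle_short_mid (a point): Short spindle: brass, red band, 115 mm long, 18 mm diameter, upright in the rack; stays there. Point half-way up its axis.
- rack: White rack, screwed down: 62 mm (its x) by 200 mm (its y) by 36 mm high. Three 21.5 mm blind holes in a row at y = +65, 0 and -65 mm, 26 mm deep (floor 10 mm above the bench, so the long spindle's middle stands at 92.5 mm). Origin: centre of its underside. The row runs roughly away from the robot (y axis toward it).
- stand: Blue stand, screwed down; its open front (-x side) looks roughly to the robot's right. Origin on the bush axis at bench height, z up. Base x -55 to +111, y +-55, 20 mm high; bush 61 mm across (foot 72), rim 60 mm high. Column 28 mm at x = +84, head 50 mm square up to 276 mm high; arm 28 mm wide, nose 37 mm, runs from it over the bush axis, underside 234, top 266 mm high. Front, sides open.
- bush_floor (a point): Centre of the bush's floor, 20 mm above the bench. The brass bush is 40 mm deep: a close 20.6 mm bore for the lowest 12 mm, then a flare that widens evenly to 44 mm at the rim. With the foot at the floor the 18 mm spindle can still lean about 9 degrees. Axes as the stand's.
- bush_mouth (a point): Centre of the bush's rim, 60 mm above the bench. Axes as the stand's.
- quill: Vertical steel quill below the arm's nose on the bush axis, 11.6 mm thick, 14.4 mm tip; does not rotate. Origin: centre of its lower face, which starts only 3.2 to 4.9 mm above the top of a seated long spindle (so the spindle cannot go in upright); it comes down 2.23 mm per radian of clockwise knob turn, at most 16 mm; it presses with about 15 N as the knob slips, 10 N once let go.
- knob_grip (a point): Point on the axis of the black fluted knob on top of the arm, at mid-height of its grip, 290 mm above the bench. The knob is a 34 mm cylinder from 274 to 306 mm high and stays at that height as it turns. Clockwise seen from above lowers the quill (about 0.03 N m). Its pose is the stand's: it does not turn with the knob.
- ratchet_knob (a joint): Slip of the knob's torque-limiting clutch (rad), 0 at the start: it stays near 0 while the knob drives the quill and grows as soon as the knob is turned clockwise beyond the clutch's 0.06 N m, that is when the quill bears on the spindle.
- quill_screw (a joint): Angle of the screw that drives the quill (rad, clockwise positive), 0 to 0.76 at the start (0: the quill 4.9 mm above the seated spindle). Knob angle = this + slip. About 1.4 to 2.3 rad of turning bring the quill onto the seated spindle.
- oiler_mid (a point): Squeeze oil bottle, white with red spout, upright, 42 mm across, 157 mm tall; bystander. Point 45 mm up its axis.
- flange_mid (a point): Turned light-alloy flange lying flat, 132 mm across, 40 mm high; bystander. Point at its centre.
- screwdriver_mid (a point): Orange screwdriver lying flat, 182 mm long along its y, 22 mm thick; bystander. Centre point.
- deburrer_mid (a point): Orange-handled deburring tool lying flat, 142 mm long along its y, 20 mm wide, 16 mm high; bystander. Centre point.
- caliper_mid (a point): Caliper lying flat, 236 mm long along its y, 74 mm wide, 15 mm high; bystander. Centre point.
- torch_mid (a point): Black pen torch lying flat, 126 mm long along its y, 22 mm thick; bystander. Centre point.
Mind the look-alikes: they are no part of the job. What is shaped like the part that bears spindle_long_mid but green, purple or turquoise is not meant.

How it is judged:
On the way, in this order (a step that is already met when the one before it is completed fails the run):
1. the long spindle's foot is inside the bush, at least 10 mm below the rim, while the spindle leans by more than 6 degrees (horizontal distance between spindle_long_foot and bush_floor below 0.014 m and z of spindle_long_foot in the frame of bush_floor below 0.03 m and angle between spindle_long_mid's own z axis and vertical above 0.105 rad), for 0.1 s.
2. the long spindle stands upright with its foot on the bush's floor (horizontal distance between spindle_long_foot and bush_floor below 0.004 m and z of spindle_long_foot in the frame of bush_floor below 0.003 m and angle between spindle_long_mid's own z axis and vertical below 0.05 rad), for 0.2 s.
3. the quill presses on the spindle and the knob's clutch has slipped by at least 0.12 rad (all of step 2 and contact force between quill and spindle_long above 4 N and value of joint ratchet_knob above 0.12 rad), for 0.1 s.
At the end, for the whole second after the job is handed in: The long spindle stands in the bush with its foot within 4 mm of the bush axis and within 3 mm of the floor, upright within 0.05 rad and at rest; the quill presses on it with more than 4 N; the knob's clutch has slipped between 0.12 and 3.2 rad; the other two spindles stand in the rack (all of step 3 and linear speed of spindle_long below 0.01 m/s and horizontal distance between each of spindle_medium_mid, spindle_short_mid and rack below 0.08 m and angle between each of spindle_medium_mid, spindle_short_mid's own z axis and vertical below 0.3 rad and height (world z) of each of spindle_medium_mid, spindle_short_mid below 0.09 m); the robot touches nothing.
It fails at once if the knob's clutch has slipped by more than half a turn (value of joint ratchet_knob above 3.2 rad).
It fails at once if the oil bottle is knocked over (angle between oiler_mid's own z axis and vertical above 0.5 rad).
It fails at once if another spindle is pulled out of the rack or knocked over (not (horizontal distance between each of spindle_medium_mid, spindle_short_mid and rack below 0.08 m and angle between each of spindle_medium_mid, spindle_short_mid's own z axis and vertical below 0.3 rad and height (world z) of each of spindle_medium_mid, spindle_short_mid below 0.09 m)).
It fails at once if a bystander (oil bottle, flange, screwdriver, deburring tool, caliper, torch) is moved by more than 30 mm (distance of any of oiler_mid, flange_mid, screwdriver_mid, deburrer_mid, caliper_mid, torch_mid from where it was at the start of the episode above 0.03 m).
It also fails if it takes over 70 s, if anything falls off the work surface, if the arm or the gripper's body presses on something with over 40 N, if the wrist force passes 120 N, or if a joint passes its speed limit or range.

## Working session

There is one attempt and no reset: what is moved stays moved. The work goes in short steps, each a Python script; the robot and the scene stay as the last script left them, time stands still between calls to the robot, and variables do not carry over. Pictures are saved under pics/ and viewed, at most 10 in all, crops included, and the job is handed in when it is done.

```bash
ls; mkdir -p pics; cat > h.py <<'E'
from rig import *
import numpy as np, cv2
from scipy.spatial.transform import Rotation as R
def quat(Rm): return np.roll(R.from_matrix(Rm).as_quat(),1)
def rot(q): return R.from_quat(np.roll(np.asarray(q),-1)).as_matrix()
def attm(a):
    a=np.asarray(a,float)
    return a if a.shape==(3,3) else rot(a)
def cloud(name,save=None):
    m=camera_model(name); im,d=snapshot(name)
    K=np.array(m["camera_matrix"]); v,u=np.mgrid[0:400,0:640]
    dist=m.get("distortion")
    p=np.stack([(u-K[0,2])/K[0,0]*d,-(v-K[1,2])/K[1,1]*d,-d],-1)
    P=p@attm(m["attitude"]).T+np.array(m["position"]); P[d==0]=np.nan
    if save: cv2.imwrite(save,im[:,:,::-1])
    return im,d,P,m
E
python3 - <<'E'
from h import *
for n in("scene","top","wrist"):
    im,d,P,m=cloud(n,f"pics/{n}0.png"); np.savez(f"{n}0.npz",im=im,P=P); print(n,m)
print(state())
a=cv2.imread("pics/scene0.png");b=cv2.imread("pics/top0.png")
E
```

```text
pics
scene {'camera_matrix': array([[361.82095984,   0.        , 320.91074304],
       [  0.        , 361.82095984, 199.67652365],
       [  0.        ,   0.        ,   1.        ]]), 'position': array([-0.14655624, -0.89991825,  0.70002236]), 'attitude': array([ 0.78914411,  0.49346874, -0.1999218 , -0.30622124])}
top {'camera_matrix': array([[398.72368765,   0.        , 326.56581354],
       [  0.        , 398.72368765, 201.24703312],
       [  0.        ,   0.        ,   1.        ]]), 'position': array([ 0.36114113, -0.15719871,  1.37430154]), 'attitude': array([ 0.7116458 ,  0.06328977, -0.06515112, -0.69664194])}
wrist {'camera_matrix': array([[305.37041151,   0.        , 320.83299034],
       [  0.        , 305.37041151, 199.63308266],
       [  0.        ,   0.        ,   1.        ]]), 'position': array([0.32435243, 0.53777847, 0.38306316]), 'attitude': array([-0.53306   ,  0.07033974, -0.1075305 ,  0.83626344])}
{'t': 0.15, 'q': array([ 1.39556274e+00,  3.85374917e-01,  6.93114803e-03, -3.48661969e-04,
       -1.19404702e+00, -2.58637876e-01]), 'qvel': array([-9.28830974e-05, -5.58797642e-04,  2.93064563e-03, -9.68970936e-05,
       -1.32431711e-04,  1.63409281e-03]), 'effort': array([ 1.05725287e-04, -3.91052091e+01,  1.87586457e+01,  4.22224358e+00,
        1.23977874e-02, -1.37354796e-04]), 'ee_pos': array([0.26251397, 0.56667547, 0.22171107]), 'eef_rot': array([ 8.53248884e-04,  9.76547381e-01, -2.15300878e-01, -1.26588028e-04]), 'force': array([-0.08092444,  0.263036  , -0.22697902]), 'wrist_torque': array([ 0.01558015, -0.02433905, -0.01093627]), 'gripper_force': 0.0, 'width': 0.9998943185848173}
```

View pics/scene0.png

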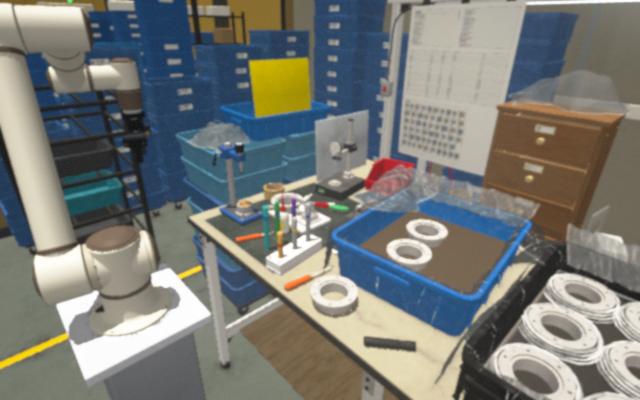

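View pics/top0.png

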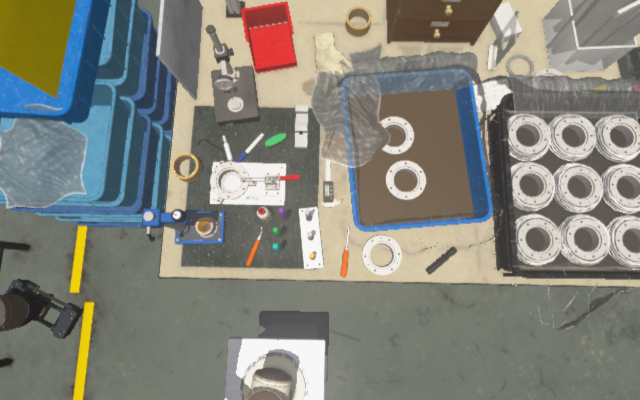

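The scene view shows the white rack around (293,253) with spindles and the blue stand around (240,185). In the top view the rack is at (310,238) and the stand at (200,225). The coloured look-alikes (green, purple, turquoise) stand loose around (277,230) in the top view. I'll enlarge this area.

```bash
python3 - <<'E'
from h import *
a=cv2.imread("pics/scene0.png")[130:280,200:350];b=cv2.imread("pics/top0.png")[180:280,160:360]
a=cv2.resize(a,(450,450),interpolation=3);b=cv2.resize(b,(800,400),interpolation=3)
cv2.imwrite("pics/cropA.png",cv2.resize(np.hstack([a[:,:400],cv2.resize(b[:, :800],(400,450))*0+0]),(800,450)) if 0 else a)
c=np.zeros((600,800,3),np.uint8); c[:400]=b; 
a2=cv2.resize(cv2.imread("pics/scene0.png")[190:280,255:335],(178*1,200)); c[400:600,:178]=a2
a3=cv2.resize(cv2.imread("pics/scene0.png")[140:230,210:290],(178,200)); c[400:600,200:378]=a3
cv2.imwrite("pics/crop.png",c)
z=np.load("top0.npz");P=z["P"];im=z["im"].astype(int)
for (u,v) in [(310,212),(310,235),(312,256),(303,209),(316,209),(306,267),(322,267),(177,213),(224,212),(177,242),(224,243),(206,226),(177,216),(152,217),(263,213),(277,230),(276,245),(282,212)]:
    print(u,v,P[v,u].round(3))
E
```

```text
310 212 [ 0.569 -0.103  0.034]
310 235 [ 0.48  -0.109  0.152]
312 256 [ 0.417 -0.116  0.125]
303 209 [ 0.579 -0.079  0.037]
316 209 [ 0.58  -0.123  0.032]
306 267 [ 0.384 -0.095  0.042]
322 267 [ 0.386 -0.147  0.006]
177 213 [0.516 0.245 0.308]
224 212 [0.566 0.194 0.015]
177 242 [0.459 0.345 0.021]
224 243 [0.46  0.191 0.001]
206 226 [0.515 0.25  0.024]
177 216 [0.508 0.244 0.309]
152 217 [0.506 0.317 0.295]
263 213 [0.551 0.045 0.108]
277 230 [ 0.491 -0.009  0.167]
276 245 [ 0.446 -0.008  0.164]
282 212 [ 0.547 -0.022  0.165]
```

View pics/crop.png

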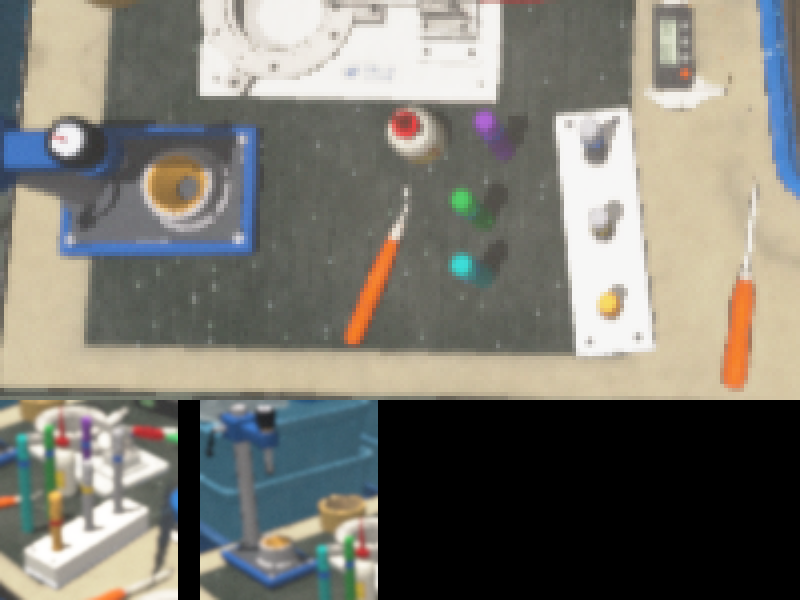

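The rack (top-view rows 213, 236 and 256) holds three spindles. The far one, at (310,213), is steel and tallest, with what looks like a blue band. The middle one is steel with a yellow band, and the near one is brass. The green, purple and turquoise ones, standing loose on the mat, don't count. I'll measure coarsely and then look at both places with the wrist camera. One close crop will confirm the blue band.

```bash
cat >> h.py <<'E'
def tool_cam():
    s=state(); m=camera_model("wrist"); Rt=rot(s["eef_rot"]); Rc=attm(m["attitude"])
    return Rt.T@Rc, Rt.T@(np.array(m["position"])-s["ee_pos"])
def look(campos,target,rolls=np.arange(0,360,15)):
    Rtc,ptc=tool_cam(); z=-(np.array(target)-campos); z/=np.linalg.norm(z)
    best=None; q0=state()["q"]
    for r in rolls:
        x=np.cross([0,0,1.],z); x/=np.linalg.norm(x); y=np.cross(z,x)
        Rc=np.stack([x,y,z],1)@R.from_euler("z",r,degrees=True).as_matrix()
        Rt=Rc@Rtc.T; p=np.array(campos)-Rt@ptc
        j=ik(p,quat(Rt))
        if j is None: continue
        c=np.abs(np.array(j)-q0).max()
        if best is None or c<best[0]: best=(c,p,quat(Rt),j,r)
    return best
E
python3 - <<'E'
from h import *
print(tool_cam())
P=np.load("top0.npz")["P"]
sub=P[190:280,290:330].reshape(-1,3)
for lo,hi in((.11,.13),(.142,.158),(.163,.18)):
    k=sub[(sub[:,2]>lo)&(sub[:,2]<hi)]; print(lo,len(k),np.nanmedian(k,0).round(3))
k=sub[(abs(sub[:,2]-.036)<.006)]; print("rack",k.min(0),k.max(0), cv2.minAreaRect(k[:,:2].astype(np.float32)))
t=P[75:235,340:500].reshape(-1,3); t=t[~np.isnan(t[:,0])]
w=t[t[:,2]>.05]; print("tray",w.min(0).round(3),np.percentile(w[:,2],[50,90,99]).round(3), "ymax",np.percentile(w[:,1],99))
st=P[205:250,165:230].reshape(-1,3)
k=st[abs(st[:,2]-.02)<.006]; print("base",cv2.minAreaRect(k[:,:2].astype(np.float32)))
k=st[abs(st[:,2]-.06)<.008]; print("rim",len(k),np.median(k,0),k.min(0),k.max(0))
k=st[(st[:,2]>.298)]; print("knob",len(k),np.median(k,0),k.min(0),k.max(0))
print(state()["q"])
for c,t in (((.33,-.25,.38),(.53,-.11,.12)),((.30,.15,.30),(.51,.25,.06)),((.30,.15,.36),(.51,.25,.12))):
    b=look(np.array(c),t); print(b and (b[0],b[3],b[4],b[1]))
E
```

```text
(array([[-1.39782539e-03,  9.66952541e-01,  2.54952601e-01],
       [ 9.99998536e-01,  1.60327266e-03, -5.98014012e-04],
       [-9.87009703e-04,  2.54951392e-01, -9.66953367e-01]]), array([ 0.06827801,  0.0004508 , -0.16148894]))
0.11 30 [ 0.42  -0.113  0.126]
0.142 29 [ 0.486 -0.106  0.152]
0.163 26 [ 0.547 -0.099  0.176]
rack [ 0.38100339 -0.14758254  0.03042772] [ 0.58315942 -0.06489244  0.04199472] ((0.48323938250541687, -0.10627874732017517), (0.19981610774993896, 0.06198779493570328), 7.086691379547119)
tray [ 0.495 -0.766  0.05 ] [0.066 0.194 0.239] ymax -0.20020684487955867
base ((0.5102561116218567, 0.2729431092739105), (0.10690807551145554, 0.16524040699005127), 1.5118812322616577)
rim 194 [0.50988808 0.24787685 0.06017905] [0.48121419 0.21578787 0.05227928] [0.54183489 0.32873941 0.06670321]
knob 127 [0.5109246  0.24410038 0.30752362] [0.49483972 0.22889875 0.29823418] [0.52792974 0.26181596 0.31307341]
[ 1.39556274e+00  3.85374917e-01  6.93114803e-03 -3.48661969e-04
 -1.19404702e+00 -2.58637876e-01]
(np.float64(1.6131695743879957), array([-0.21760684, -0.13216411, -0.47265082, -0.41160695, -0.73694193,
        0.2115868 ]), np.int64(225), array([ 0.42817106, -0.16027526,  0.26575166]))
(np.float64(1.9287268006147942), array([ 0.13067977, -0.03938858, -0.71157029, -1.5580592 , -0.43306593,
       -2.18736468]), np.int64(45), array([0.40482361, 0.18085662, 0.16288455]))
(np.float64(1.900378113114285), array([ 0.95051366, -0.14840206, -1.04284614,  1.2155652 , -0.53212511,
       -2.15901599]), np.int64(240), array([0.40825682, 0.22510243, 0.24432435]))
```

```bash
python3 - <<'E'
from h import *
P=np.load("top0.npz")["P"].reshape(-1,3)
for x in (.45,.5,.55,.6,.65):
    k=P[(abs(P[:,0]-x)<.02)&(P[:,1]<-.17)&(P[:,1]>-.30)&(P[:,2]>.03)]; print(x,len(k), (k[:,2].max(),k[:,1].max()) if len(k) else "")
s=state(); servo_line([.263,.567,.5],max_speed=.3)
b=look(np.array((.33,-.25,.38)),(.53,-.11,.12))
movep(b[1]+[0,0,.2],b[2]); servo_line(b[1],max_speed=.25)
im,d,Pw,m=cloud("wrist"); np.savez("w1.npz",im=im,P=Pw)
# long spindle points
k=Pw.reshape(-1,3); c=np.array([.5477,-.0983]); e=k[(np.hypot(k[:,0]-c[0],k[:,1]-c[1])<.02)&(k[:,2]>.05)]
for z in (.06,.08,.1,.12,.14,.16,.172): 
    q=e[abs(e[:,2]-z)<.006]; print(z,len(q),q.mean(0).round(4) if len(q) else "")
cv2.imwrite("pics/w1.png",im[:,:,::-1]); print(state()["t"],state()["q"],m["position"])
E
```

```text
0.45 64 (np.float64(0.044064283878563426), np.float64(-0.2793902319882049))
0.5 84 (np.float64(0.16336315822457181), np.float64(-0.24463396186995365))
0.55 174 (np.float64(0.15278766670232136), np.float64(-0.23758330661842578))
0.6 191 (np.float64(0.17122996810101276), np.float64(-0.20877634914344673))
0.65 211 (np.float64(0.1769160141002175), np.float64(-0.1745903908877138))
0.06 76 [ 0.5419 -0.1019  0.0603]
0.08 80 [ 0.5416 -0.1017  0.0799]
0.1 86 [ 0.5419 -0.1022  0.1002]
0.12 103 [ 0.5419 -0.1017  0.1199]
0.14 127 [ 0.5427 -0.1014  0.1395]
0.16 124 [ 0.5426 -0.1017  0.1601]
0.172 180 [ 0.5449 -0.0998  0.1719]
4.8667 [-0.21720879 -0.13326463 -0.46995299 -0.41067595 -0.73715181  0.21124561] [ 0.33001188 -0.25115648  0.38139932]
```

View pics/w1.png

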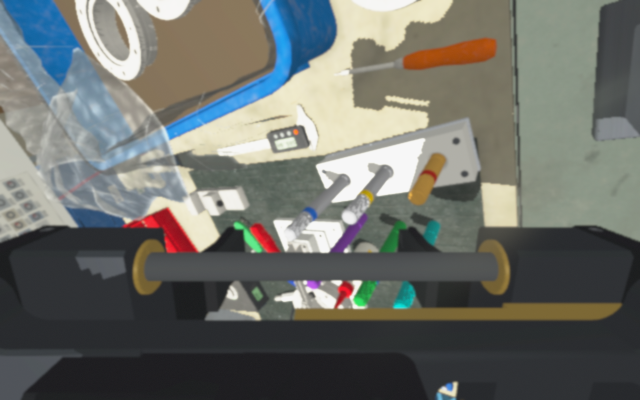

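The far spindle at (308,215) has the blue band, the middle one is yellow (358,205) and the near brass one is red (430,175). So the far hole is the long spindle, and its axis measures (0.548,-0.098) from both cameras. I'll plan a pitched side grasp (47°, high on the spindle) and check IK for the whole sequence.

```bash
cat >> h.py <<'E'
PITCH=np.radians(47); S=.128; G=.011
BUSH=np.array([.511,.245]); LONG=np.array([.5478,-.0980])
def pose(foot,head,lean=0,sgn=1,back=0,s=S):
    h=np.array([np.cos(head),np.sin(head),0]); z=np.array([0,0,1.])
    u=np.cos(lean)*z-np.sin(lean)*h; p=PITCH-lean
    a=np.cos(p)*h-np.sin(p)*z; y=sgn*np.cross(z,h); x=np.cross(y,a)
    return np.array(foot)+s*u+(G-back)*a, quat(np.stack([x,y,a],1))
E
cat > chk.py <<'E'
from h import *
d=np.radians
for sg in (1,-1):
  for h1 in (35,42,50):
    j=ik(*pose([*LONG,.01],d(h1),sgn=sg)); print("rack",sg,h1,j if j is None else np.round(j,2), ik(*pose([*LONG,.22],d(h1),sgn=sg)) is not None, ik(*pose([*LONG,.01],d(h1),sgn=sg,back=.1)) is not None)
  for h2 in (-20,0,15,26,40):
    H=np.array([np.cos(d(h2)),np.sin(d(h2)),0]); B=np.array([*BUSH,0])
    r=[]
    for off,z,l in ((.13,.24,18),(.13,.075,18),(0,.075,18),(0,.034,18),(0,.02,8),(0,.02,0)):
        j=ik(*pose(B-off*H+[0,0,z],d(h2),d(l),sg)); r.append(None if j is None else np.round(j,2))
    r.append(ik(*pose([*BUSH,.02],d(h2),0,sg,back=.12)) is not None)
    print("stand",sg,h2,[x is not None for x in r],r[5],r[1])
E
python3 chk.py
```

```text
rack 1 35 [-0.3   0.28 -0.32 -0.98 -0.71  0.03] True True
rack 1 42 [-0.33  0.31 -0.28 -0.96 -0.82  0.12] True True
rack 1 50 [-0.34  0.35 -0.22 -0.92 -0.93  0.2 ] True True
stand 1 -20 [True, True, True, True, True, True, True] [ 0.75  0.27 -0.94  1.63 -0.66  2.1 ] [ 1.43  0.26 -1.04  1.23 -1.14  1.86]
stand 1 0 [False, False, False, False, False, False, True] None None
stand 1 15 [False, True, True, True, True, False, True] None [ 0.02 -0.2  -1.04 -2.54 -0.38  1.13]
stand 1 26 [False, True, True, True, False, False, True] None [ 0.09 -0.21 -0.84 -1.86 -0.33  0.49]
stand 1 40 [False, True, True, True, True, False, True] None [-0.13 -0.09 -0.75 -1.53 -0.7   0.43]
rack -1 35 None True True
rack -1 42 [-0.33  0.31 -0.28 -0.96 -0.82 -3.03] True False
rack -1 50 [-0.34  0.35 -0.22 -0.92 -0.93 -2.94] True True
stand -1 -20 [True, True, True, True, True, True, True] [ 0.75  0.27 -0.94  1.63 -0.66 -1.04] [ 1.43  0.26 -1.04  1.23 -1.14 -1.28]
stand -1 0 [False, False, False, False, False, False, True] None None
stand -1 15 [False, True, True, True, True, False, True] None [ 0.02 -0.2  -1.04 -2.54 -0.38 -2.01]
stand -1 26 [False, True, True, True, False, False, True] None [ 0.09 -0.21 -0.84 -1.86 -0.33 -2.65]
stand -1 40 [False, True, True, True, True, False, True] None [-0.13 -0.09 -0.75 -1.53 -0.7  -2.71]
```

```bash
sed -i 's/(-20,0,15,26,40)/(50,60,70,80,90)/; s/for sg in (1,-1)/for sg in (1,)/; s/(35,42,50)/(42,46)/' chk.py; python3 chk.py
```

```text
rack 1 42 [-0.33  0.31 -0.28 -0.96 -0.82  0.12] True True
rack 1 46 [-0.34  0.33 -0.25 -0.94 -0.88  0.16] True True
stand 1 50 [True, True, True, True, True, True, True] [ 0.5   0.2  -0.44 -0.87 -0.33 -0.44] [-0.23  0.03 -0.64 -1.4  -0.91  0.49]
stand 1 60 [True, True, True, True, True, True, True] [ 0.4   0.24 -0.37 -0.95 -0.53 -0.18] [-0.26  0.14 -0.52 -1.29 -1.07  0.52]
stand 1 70 [True, True, True, True, True, True, True] [ 0.33  0.28 -0.3  -0.95 -0.71 -0.02] [-0.26  0.25 -0.38 -1.19 -1.21  0.54]
stand 1 80 [True, True, True, True, True, True, True] [ 0.3   0.32 -0.24 -0.93 -0.86  0.1 ] [-0.23  0.35 -0.24 -1.11 -1.34  0.54]
stand 1 90 [True, True, True, True, True, True, True] [ 0.28  0.37 -0.17 -0.89 -1.    0.21] [-0.19  0.44 -0.09 -1.04 -1.47  0.55]
```

```bash
python3 - <<'E'
from h import *
d=np.radians; h1=d(42)
move_gripper(.55,50)
p,q=pose([*LONG,.01],h1,back=.1); movep(p,q)
print(state()["force"].round(1))
p,q=pose([*LONG,.01],h1); r=servo_line(p,max_speed=.12,stop_force=12); print("stop",r,state()["force"].round(1),state()["ee_pos"]-p)
move_gripper(0,50); s=state(); print("w",s["width"]*87,s["gripper_force"],s["force"].round(1))
p,q=pose([*LONG,.05],h1); servo_line(p,max_speed=.08); print(state()["force"].round(1),state()["width"]*87)
p,q=pose([*LONG,.24],h1); servo_line(p,max_speed=.25); s=state(); print(s["t"],s["force"].round(1),s["width"]*87,s["gripper_force"])
im,dd,P,m=cloud("wrist"); np.savez("w2.npz",im=im,P=P); a=im[:,:,::-1]
im,dd,P,m=cloud("scene"); np.savez("s2.npz",im=im,P=P)
cv2.imwrite("pics/grasp.png",np.hstack([cv2.resize(a,(400,250)),cv2.resize(im[80:280,180:340,::-1],(400,500))[:250]])) if 0 else cv2.imwrite("pics/grasp.png",np.vstack([cv2.resize(a,(480,300)),cv2.resize(im[100:280,130:418,::-1],(480,300))]))
E
```

```text
[-0.1 -0.4  0.9]
stop False [ 0.9 -0.6  0.9] [ 0.00010116 -0.00027434  0.00062874]
w 17.20772204502364 49.99925019568764 [-1.3 -1.2  1.1]
[ 0.2 -0.1 -2.7] 16.802862908220753
9.4833 [-0.4  0.  -3.7] 16.86595261772318 49.998658450786024
```

View pics/grasp.png

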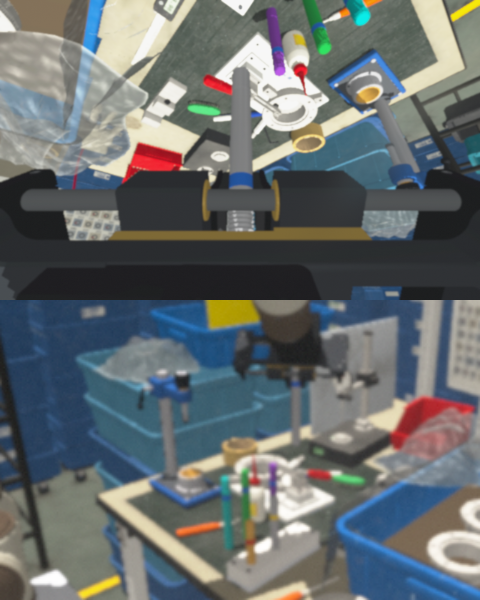

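The long spindle is held between the pads with its foot toward (240,65) in the wrist half. Medium and short are still in the rack. I'll fit the held spindle's axis in the hand, then continue.

```bash
cat > fit.py <<'E'
from h import *
from scipy.optimize import least_squares
def fit(P,s,nom_foot,nom_u,L=.165):
    k=P.reshape(-1,3); k=k[~np.isnan(k[:,0])]
    w=k-nom_foot; t=w@nom_u; r=np.linalg.norm(w-np.outer(t,nom_u),axis=1)
    m=(t>.005)&(t<.095)&(r<.02); k=k[m]; t=t[m]
    e1=np.cross(nom_u,[0,1.,0.1]); e1/=np.linalg.norm(e1); e2=np.cross(nom_u,e1)
    def res(x):
        o=nom_foot+x[0]*e1+x[1]*e2; u=nom_u+x[2]*e1+x[3]*e2; u/=np.linalg.norm(u)
        w=k-o; return np.linalg.norm(w-np.outer(w@u,u),axis=1)-.009
    x=least_squares(res,[0,0,0,0],loss="soft_l1",f_scale=.001); x_=x.x
    o=nom_foot+x_[0]*e1+x_[1]*e2; u=nom_u+x_[2]*e1+x_[3]*e2; u/=np.linalg.norm(u)
    a=(P.reshape(-1,3)-o); a=a[~np.isnan(a[:,0])]; tt=a@u; rr=np.linalg.norm(a-np.outer(tt,u),axis=1)
    tt=tt[(rr<.0115)&(tt>-.03)&(tt<.09)]
    return o,u,len(k),np.std(res(x_)),np.percentile(tt,[0,1,3])
E
python3 - <<'E'
from fit import *
s=state(); im,dd,P,m=cloud("wrist")
h=np.radians(42)
f=np.array([*LONG,.24]); o,u,n,sd,tt=fit(P,s,f,np.array([0,0,1.]))
H=np.array([np.cos(h),np.sin(h)]); Y=np.array([-H[1],H[0]])
print("foot offs along H, Y (mm):",((o-f)[:2]@H*1e3).round(2),((o-f)[:2]@Y*1e3).round(2),"tilt H,Y deg",np.degrees([u[:2]@H,u[:2]@Y]).round(2),n,sd,"foot t",tt)
E
```

```text
foot offs along H, Y (mm): -0.34 1.41 tilt H,Y deg [ 0.27 -0.34] 2791 0.00041785671979636523 foot t [-0.0026901  -0.00031292  0.00243774]
```

```bash
python3 - <<'E'
from fit import *
d=np.radians; h2=d(70); l=d(18); H=np.array([np.cos(h2),np.sin(h2),0]); B=np.array([*BUSH,0])
f=B-.15*H+[0,0,.24]; p,q=pose(f,h2,l); movep(p,q); 
f=B-.13*H+[0,0,.13]; p,q=pose(f,h2,l); servo_line(p,max_speed=.2); hold(.3)
s=state(); print(s["t"],s["force"].round(1),s["ee_pos"]-p)
im,dd,P,m=cloud("wrist","pics/w3.png"); np.savez("w3.npz",im=im,P=P)
u0=np.cos(l)*np.array([0,0,1])-np.sin(l)*H; o,u,n,sd,tt=fit(P,s,f,u0); Y=np.array([-H[1],H[0],0])
print("foot off H,Y,z mm",((o-f)@H*1e3).round(2),((o-f)@Y*1e3).round(2),((o-f)[2]*1e3).round(2),"lean",np.degrees(np.arctan2(-u@H,u[2])),"side",np.degrees(u@Y),n,tt)
k=P.reshape(-1,3); k=k[(abs(k[:,2]-.06)<.004)&(np.hypot(k[:,0]-B[0],k[:,1]-B[1])<.045)]
r=np.hypot(k[:,0]-B[0],k[:,1]-B[1]); print("rim pts",len(k),np.percentile(r,[2,50,98]),np.median(k[:,2]))
from scipy.optimize import least_squares
# ring 22..30.5: penalise points outside the annulus
def res(c):
    r=np.hypot(k[:,0]-c[0],k[:,1]-c[1]); return np.maximum(r-.0305,0)+np.maximum(.022-r,0)
x=least_squares(res,BUSH,loss="soft_l1",f_scale=.001).x; print("bush",x.round(4),np.mean(res(x)))
E
```

```text
11.425 [ 0.6 -1.1 -2.6] [ 0.00027012 -0.00017761  0.0009552 ]
foot off H,Y,z mm 0.43 -0.14 0.14 lean 17.823696214932205 side 0.0015415389271128477 2696 [0.00245224 0.00419397 0.00651178]
rim pts 358 [0.02126058 0.02602712 0.02970615] 0.058165007361904636
bush [0.5114 0.2455] 3.5645670662943856e-05
```

View pics/w3.png

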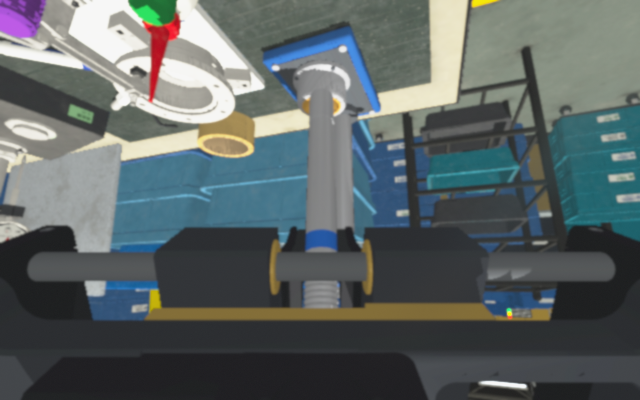

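The held spindle lines up with the bush, whose mouth shows at about (322,85). The wrist fit puts the bush at (0.5114,0.2455), in agreement with the first measurement. Inserting at a tilt next.

```bash
sed -i 's/^PITCH=/BUSH0=0\nPITCH=/; s/BUSH=np.array(\[.511,.245\])/BUSH=np.array([.5112,.2453])/' h.py; cat > ins.py <<'E'
from h import *
d=np.radians; h2=d(70); H=np.array([np.cos(h2),np.sin(h2),0]); B=np.array([*BUSH,0])
def go(off,z,lean,v=.06,sf=None):
    p,q=pose(B+off*H+[0,0,z],h2,d(lean)); r=servo_line(p,q,max_speed=v,stop_force=sf); s=state()
    print(f"off {off*1e3:.1f} z {z*1e3:.1f} lean {lean} stop {r} F {s['force'].round(1)} T {s['wrist_torque'].round(2)} err {((s['ee_pos']-p)*1e3).round(1)} t {s['t']:.2f}"); return r
E
python3 - <<'E'
from ins import *
go(-.13,.08,18,.15); go(0,.08,18,.15)
if not go(0,.05,18,.06,12) and not go(0,.036,18,.04,12):
    for l,z in ((13,.034),(9,.032)):
        if go(.0005,z,l,.04,15): break
    else:
        hold(.2); go(.0008,.0175,8.5,.02,10)
E
```

```text
off -130.0 z 80.0 lean 18 stop False F [-0.1  0.2 -2.5] T [-2.32  0.79 -0.02] err [ 0.4 -0.1  0.2] t 11.96
off 0.0 z 80.0 lean 18 stop False F [ 0.7  0.  -2.7] T [-2.38  0.76 -0.  ] err [-0.2 -0.5 -0. ] t 12.97
off 0.0 z 50.0 lean 18 stop False F [ 1.4  0.7 -3.6] T [-2.29  0.78 -0.04] err [ 0.3 -0.2  0. ] t 13.62
off 0.0 z 36.0 lean 18 stop False F [-0.2  0.1 -2.3] T [-2.37  0.81 -0.03] err [-0.1 -0.  -0.3] t 14.12
off 0.5 z 34.0 lean 13 stop False F [ 0.3  0.6 -3.4] T [-2.19  0.86 -0.03] err [-0.5  0.5  0.3] t 14.54
off 0.5 z 32.0 lean 9 stop False F [-0.1 -0.5 -2.8] T [-1.95  0.62 -0.02] err [-0.7  0.  -0.5] t 14.90
off 0.8 z 17.5 lean 8.5 stop True F [-0.4 -0.9  3.6] T [-0.82  0.2  -0.01] err [0.6 0.8 3. ] t 15.72
```

```bash
python3 - <<'E'
from ins import *
for l,o,z in ((6,.0006,.0208),(4,.0004,.0206),(2,.0002,.0204),(0,0,.0202)):
    if go(o,z,l,.03,25): break
hold(.3); s=state(); print(s["force"].round(1),s["wrist_torque"].round(2))
E
```

```text
off 0.6 z 20.8 lean 6 stop False F [ 0.6 -0.1 -1.7] T [-1.35  0.28 -0.13] err [-0.5  0.3 -0.3] t 16.05
off 0.4 z 20.6 lean 4 stop False F [0.2 0.6 0. ] T [-1.19  0.32 -0.1 ] err [-0.3  0.2 -0.3] t 16.33
off 0.2 z 20.4 lean 2 stop False F [ 0.3  0.6 -0.2] T [-1.11  0.26 -0.06] err [-0.3  0.1 -0.2] t 16.62
off 0.0 z 20.2 lean 0 stop False F [ 0.3 -0.2  0.6] T [-0.88  0.22 -0.03] err [-0.3  0.1 -0.1] t 16.90
[-0.   1.5  0.5] [-0.84  0.34  0.06]
```

```bash
python3 - <<'E'
from ins import *
from fit import fit
move_gripper(.26); hold(.2); move_gripper(.45)
p,q=pose([*BUSH,.0202],h2,0,back=.12); servo_line(p,max_speed=.12); hold(.2)
s=state(); im,dd,P,m=cloud("wrist","pics/w4.png")
o,u,n,sd,tt=fit(P,s,B+[0,0,.06],np.array([0,0,1.]))
print(s["t"],s["force"].round(1),"axis at z60",o,"lean deg",np.degrees(np.arccos(u[2])),u,n,sd)
k=P.reshape(-1,3); k=k[(np.hypot(k[:,0]-B[0],k[:,1]-B[1])<.007)&(k[:,2]>.15)&(k[:,2]<.2)]; print("top z",np.percentile(k[:,2],[5,50,95]).round(4) if len(k) else 0)
E
```

```text
19.8167 [-0.1  0.1 -0.6] axis at z60 [0.51085714 0.24642073 0.06      ] lean deg 0.3152658686945631 [0.00462896 0.00297475 0.99998486] 1341 0.0006029179576503937
top z [0.1518 0.1839 0.1986]
```

View pics/w4.png

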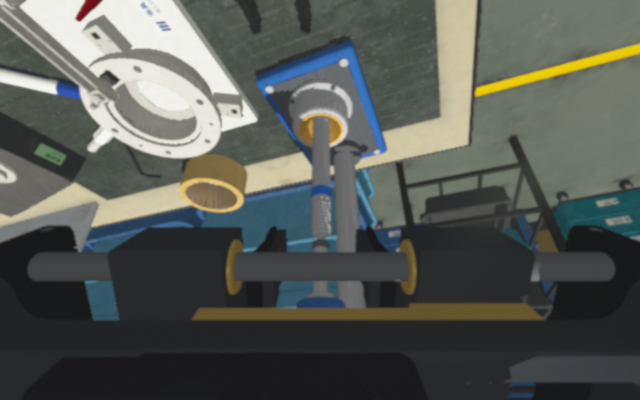

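The spindle stands upright under the quill at about (322,130–240); the fit gives 0.3° lean and an axis about 1 mm off centre. Now the knob.

```bash
python3 - <<'E'
from ins import *
p,q=pose([*BUSH,.0202],h2,0,back=.27); servo_line(p,max_speed=.25)
def kp(psi,z): # tool down, y axis at yaw psi
    y=np.array([np.cos(psi),np.sin(psi),0]); a=np.array([0,0,-1.]); return [BUSH[0],BUSH[1]-.0002,z],quat(np.stack([np.cross(y,a),y,a],1))
T=2.8; c=[]
q0=state()["q"]
for psi in np.arange(0,2*np.pi,.1):
    a=ik(*kp(psi,.277)); b=ik(*kp(psi-.05,.277))
    if a is None or b is None: continue
    sg=np.sign(b[5]-a[5]); e=a[5]+sg*T
    if abs(b[5]-a[5])<.2 and abs(e)<2.95 and abs(a[5])<2.95: c.append((np.abs(np.array(a)-q0).max(),psi,sg,a))
c.sort(key=lambda x:x[0]); print(len(c),c[0])
_,psi,sg,a=c[0]
p,q=kp(psi,.42); movep(p,q); move_gripper(.55,25)
im,dd,P,m=cloud("wrist"); k=P.reshape(-1,3); k=k[(abs(k[:,2]-.306)<.006)&(np.hypot(k[:,0]-B[0],k[:,1]-B[1])<.025)]
print("knob",len(k), cv2.minEnclosingCircle(k[:,:2].astype(np.float32)) if len(k) else 0)
p,q=kp(psi,.277); r=servo_line(p,max_speed=.12,stop_force=10); s=state(); print(r,s["t"],s["q"].round(2),s["force"].round(1),s["ee_pos"])
np.save("sg.npy",sg)
E
```

```text
31 (np.float64(0.7463418890804574), np.float64(3.8000000000000003), np.float64(-1.0), array([ 0.73282728,  0.25196472, -0.04692013,  0.        , -1.27191148,
       -0.07441993]))
knob 921 ((0.5115291476249695, 0.24774496257305145), 0.017373792827129364)
False 23.35 [ 0.73  0.25 -0.05  0.   -1.27 -0.07] [-0.6  0.5  0.3] [0.51158953 0.2453469  0.27787607]
```

```bash
python3 - <<'E'
from ins import *
sg=float(np.load("sg.npy"))
move_gripper(0,20); s=state(); print("w",s["width"]*87,s["force"].round(1),s["wrist_torque"].round(3))
q=np.array(s["q"]); q0=q[5]; tot=0
yaw=lambda:np.arctan2(*rot(state()["eef_rot"])[[1,0],[1,1]]); y0=yaw(); t0=s["wrist_torque"]
for i in range(14):
    tot+=.2; q[5]=q0+sg*tot; move_joints(q); s=state()
    print(round(tot,2),"yaw",round(np.unwrap([y0,yaw()])[1]-y0,2),"F",s["force"].round(1),"T",s["wrist_torque"].round(3),round(s["t"],2))
    if i==0 and not (-.3<np.angle(np.exp(1j*(yaw()-y0)))<-.1): print("WRONG DIR"); break
E
```

```text
w 33.51950952106 [ 4.9  2.9 -1.8] [ 0.774 -1.338 -0.042]
0.2 yaw -0.2 F [0.5 1.  0.5] T [0.027 0.121 0.011] 24.08
0.4 yaw -0.39 F [-1.3 -0.4 -0. ] T [ 0.017  0.48  -0.01 ] 24.39
0.6 yaw -0.59 F [-2.8 -0.7  1.4] T [ 0.068  1.079 -0.007] 24.7
0.8 yaw -0.79 F [-5.1 -0.7  2.1] T [ 0.151  1.714 -0.011] 25.01
1.0 yaw -0.99 F [-5.8  0.3  2.9] T [ 0.216  1.89  -0.022] 25.32
1.2 yaw -1.19 F [-7.   1.2  2.9] T [ 0.381  2.163 -0.016] 25.62
1.4 yaw -1.39 F [-8.   1.6  3.5] T [ 0.428  2.292 -0.016] 25.93
1.6 yaw -1.59 F [-8.   2.   3.8] T [ 0.639  2.467 -0.009] 26.24
1.8 yaw -1.79 F [-8.1  2.1  3.3] T [0.829 2.495 0.017] 26.55
2.0 yaw -1.99 F [-9.5  2.9  3.1] T [ 0.983  2.62  -0.035] 26.86
2.2 yaw -2.19 F [-9.7  3.4  3.6] T [ 1.092  2.684 -0.012] 27.17
2.4 yaw -2.39 F [-9.7  3.9  3.4] T [ 1.243e+00  2.670e+00 -2.000e-03] 27.48
2.6 yaw -2.59 F [-10.1   4.5   3.1] T [1.384 2.678 0.066] 27.78
2.8 yaw -2.79 F [-9.7  4.6  3. ] T [1.449 2.566 0.014] 28.09
```

```bash
python3 - <<'E'
from ins import *
move_gripper(.55); p=state()["ee_pos"].copy(); p[2]=.42; servo_line(p,max_speed=.25); print(state()["t"])
im,_,_,_=cloud("top"); a=cv2.imread("pics/top0.png")[200:235,160:200]; b=im[200:235,160:200,::-1]
p,q=pose([*BUSH,.0202],h2,0,back=.22); movep(p,q); p,q=pose([*BUSH,.0202],h2,0,back=.12); servo_line(p,max_speed=.2); hold(.2)
w,_,P,_=cloud("wrist"); from fit import fit
o,u,n,sd,tt=fit(P,None,B+[0,0,.06],np.array([0,0,1.])); print(o,np.degrees(np.arccos(u[2])),state()["t"],state()["force"])
w4=cv2.imread("pics/w4.png")[150:310,260:390]; w5=w[150:310,260:390,::-1]
c=np.zeros((600,800,3),np.uint8)
c[:390,:317]=cv2.resize(w4,(317,390),interpolation=2);c[:390,330:647]=cv2.resize(w5,(317,390),interpolation=2)
c[400:600,:228]=cv2.resize(a,(228,200),interpolation=2);c[400:600,240:468]=cv2.resize(b,(228,200),interpolation=2)
cv2.imwrite("pics/chk.png",c)
E
```

```text
29.4083
[0.51093397 0.24641064 0.06      ] 0.2593172012149059 32.6667 [ 0.35037341 -0.72642112 -1.34392819]
```

View pics/chk.png

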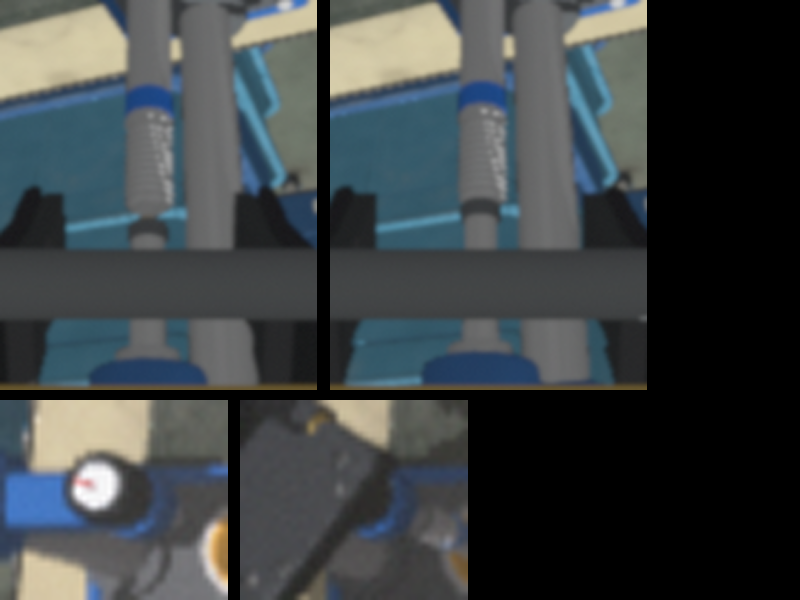

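The quill tip now sits on the spindle's top (right crop at about (480,205)), where the left crop still shows a gap. I'll read the knob's red mark in the top view to learn how far the knob really turned.

```bash
python3 - <<'E'
from ins import *
p,q=pose([*BUSH,.0202],h2,0,back=.27); servo_line(p,max_speed=.25)
im,_,_,_=cloud("top")
for I in (np.load("top0.npz")["im"],im):
    k=I[200:230,162:195].astype(int); red=np.maximum(k[...,0]-(k[...,1]+k[...,2])/2-25,0); wh=(k.min(2)>170)
    v,u=np.mgrid[0:30,0:33]; c=np.array([(u[wh|(red>0)]).mean(),(v[wh|(red>0)]).mean()])
    r=np.array([(u*red).sum(),(v*red).sum()])/red.sum() if red.sum()>0 else c
    print(wh.sum(),(red>0).sum(),c.round(1),r.round(1),"angle",np.degrees(np.arctan2(-(r-c)[1],(r-c)[0])).round(0))
print(state()["t"])
E
```

```text
58 218 [12.7  8.3] [11.7  7.8] angle 151.0
49 216 [12.6  8.2] [11.8  7.2] angle 129.0
33.4667
```

```bash
python3 - <<'E'
from ins import *
im,_,_,_=cloud("top")
f=lambda I:cv2.resize(np.ascontiguousarray(I[200:230,162:195,::-1]),(396,360),interpolation=2)
cv2.imwrite("pics/knob.png",np.hstack([f(np.load("top0.npz")["im"]),f(im)]))
E
```

```text
(no output)
```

View pics/knob.png

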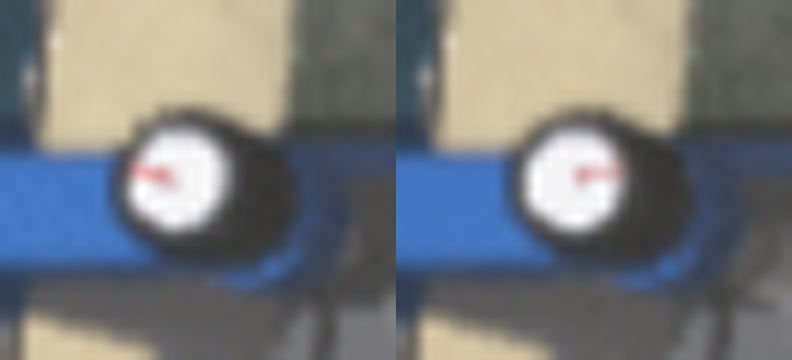

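The mark went from about 162° to about 10°, roughly 2.7 rad clockwise. Contact needs at most 2.3 rad, so the clutch has slipped about 0.3 to 1.4 rad, within limits. The arm is clear of everything, so I'm handing in.

```bash
python3 -c "
from rig import *
print(state()['t'],state()['force']); print(hand_in())"
```

```text
33.5167 [0.62569386 0.38607995 0.26395177]
the job is handed in; nothing more can be done
None
```

I handed the job in at 33.5 s: the long blue-band spindle stands upright in the bush (about 0.3° lean) with the quill on its top, the knob turned about 2.7 rad clockwise, slipping an estimated 0.3–1.4 rad (not measured directly), and nothing else was knowingly touched; no verdict came back.

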